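Scan a drill bit rack and a screw dispenser at the patio bench

TASK

Book out the drill bit rack and the screws with the blue hand scanner: take the scanner from its cradle, aim it squarely at the middle of the barcode label on the drill bit rack from about 9 cm away and hold it steady there for two seconds, then do the same with the label on the clear screw dispenser. Afterwards set the scanner back down in its cradle (do not let it drop), seated flat and pointing the same way as you found it. Keep scanner and gripper off the rack and the dispenser, and leave the other things on the bench where they are.

Things in the scene. Friction and masses are not known exactly. Their poses are not given: they have to be found in the camera images.
- scanner: Blue hand-held barcode scanner, loose, 0.2 kg, in the cradle. 153 mm long: handle 34 mm wide, 38 high from x = -78 to +31 mm, then a head 48 wide, 44 high to x = +75 mm with a red and black window on its end face. Origin mid underside, near the centre of mass, a good place to grip the handle from above; x along the beam out of the window, z up.
- scanner_window (a point): Centre of the scanner's window, where the beam leaves along the scanner's +x: 75 mm ahead of the scanner's origin and 22 mm above its underside. Axes as the scanner's.
- cradle: Grey cradle fixed on the bench, 186 x 86 mm, floor 8 mm thick; origin mid underside, x to the end where the window belongs, z up. The seated scanner's origin is 8 mm above it, axes alike, play 4 mm sideways, 5 mm endways. Side walls 28 mm above the bench at x = -71 to -47 and 41 to 71 mm, open between for the fingers; rear stop 32 mm, front lip 16 mm high.
- rack: Black drill bit rack with an orange stripe and a row of drill bits on top, fixed; a slab 150 mm wide leaning back on a foot 100 x 150 mm, 165 mm high with its bits. Origin at the middle of its underside (the foot reaches from x = -60 to +40 mm), x towards the label's side, level; z up.
- rack_label: Barcode label on the rack: white, 56 mm wide, 40 mm high, black bars. Origin at the label's centre, 78 mm above the bench; x is the outward normal of the label, which leans back 20 degrees (the normal points 20 degrees above level), y along its width.
- dispenser: Clear screw dispenser with grey base 110 x 100 mm, brass screws inside and a red push button on top, fixed, 152 mm high. Origin at the middle of its underside, x towards the label's side, level; z up.
- dispenser_label: Barcode label on the dispenser's white plate: white, 56 mm wide, 40 mm high, black bars. Origin at the label's centre, 91 mm above the bench; x is the outward normal of the label, which leans back 20 degrees (the normal points 20 degrees above level), y along its width.
- deburrer: Deburring tool with black handle, loose, lying, 146 mm long along its x, 18 mm thick. Leave alone.
- try_square: Steel try square with a wooden stock, loose, lying flat: stock 100 mm along y, blade 150 mm along x, 16 mm thick. Leave alone.
- pencil_cup: Wooden pencil cup with pencils, loose, 76 mm in diameter, 95 mm high, 155 mm with pencils. Origin at its underside. Leave alone.
- tape_measure: Yellow and black tape measure, loose, 70 x 35 mm, 62 mm high. Origin at its underside. Leave alone.

How it is judged:
By the outcome, as a careful person would: the job done as asked, in the order asked, and still so for the second after the job is handed in, with the robot touching nothing.
It also fails if it takes over 61 s, if anything falls off the work surface, if the arm or the gripper's body presses on something with over 40 N, if the wrist force passes 120 N, or if a joint passes its speed limit or range.

ROBOT

A 6-joint arm with a two-finger parallel gripper is mounted at the origin on the work surface. World frame = base frame: x ahead of the robot, y to its left, z up, the work surface at z = 0. Lengths are in m, angles in rad, forces in N, time in s.
With the tool pointing down it reaches from about 0.3 to 1 m from the base axis. Payload 5.1 kg.
Tool frame: the origin (TCP) lies between the finger pads; the fingertips stand 22 mm ahead of it and the grasp point (between the pads) lies 3 mm ahead of it; z points along the fingers, y is the line along which they close (so a half turn about z gives the same grasp; the last joint's range is limited). The gripper opens to 95 mm and grips with 3 to 60 N. Pads are 20 mm wide; open, the fingers measure 119 mm over their backs; the gripper's body (75 mm by 180 mm) begins 59 mm behind the grasp point.
Start: joints at [1.135, 0.124, 1.65, -0, 1.367, -0.083], TCP at [0.225, 0.61, 0.237] pointing down, gripper open.
Joint ranges: [-2.61, 2.61], [-1.02, 2.33], [0.03, 2.71], [-1.35, 4.49], [0.32, 2.68], [-2.91, 2.91]. Speed limits (rad/s): [2.57, 2.57, 3.14, 3.14, 3.14, 3.14].

INTERFACE

Orientations are given as a unit quaternion [x, y, z, w].
In Python, from rig import arm, cams gives the robot as it stands.
- The arm moves only by the tool jog_arm, never from a script. Its argument "series" is a list of rows, each a list of 6 numbers: the shift along the tool's x, y, z each as a share of 250 mm, from -1 to 1, then the turn, a rotation vector about the tool's x, y, z each as a share of 2 pi rad, from -1 to 1. In form: [[dx, dy, dz, ax, ay, az], ...]. A call has 1 to 5 rows; each row is the pose to reach, as a shift and turn from the pose commanded when the call began, along the tool's axes at that moment, turning the shorter way round; what a row does not reach only later rows make up. A row lasts 1/8 s, in which the tool goes at most 62.5 mm and 10.7 degrees, less where a joint would pass 70% of its speed; a pose out of reach is approached as far as the arm can. A call with a number of a shift or a turn outside -1 to 1 is refused whole. A call with a gripper value outside its range is refused whole. "jaw" is the opening, from 0 (shut) to 1 (fully open), set as the call begins (left out, the last holds). The fingers move at their own pace and stop on an object; "newtons" is the grip in N (left out, the last holds). Time passes only in rows, so rows that repeat a pose let the fingers close. It gives the time, the measured TCP pose, the force, the opening and the grip force at its end, in the units of the state.
- arm.get_state(): the state, without advancing time (a new reading comes with each control period).
- cams.capture(name): name is "scene" or "top"; returns the picture (400x640x3 uint8, red, green, blue); there is no depth.
- cams.camera_params(name): a dict with "fov_y" (degrees; the focal length in pixels is half the picture's height over the tangent of half this angle, whatever the lens; pixels are square), "cx", "cy" (the principal point, pixels), "rvec" (rotation vector, rad) and "tvec" (3), from world to camera coordinates, as OpenCV has them. Camera axes: x right, y down, z forward; pixel columns grow to the right and rows downward; lengths in m; the calibration is good to about 2 mm. A picture is of the moment at which its call begins. camera_params takes no time and is no camera call.
- arm.finish_job(): hands the job in; it is judged then, once.
Trained networks look in the newest picture that a camera, given by its name, has taken for a name from the list of things; names that differ only in an ending like _2 or _b are one class to them, and where a whole thing is asked for, a point or a joint stands for the part that bears it (a point fixed in the world has none). Each returns a list of dicts, best first, with "p" (0 to 1); they miss things now and then, are a little off and sometimes report something else, mostly with a low value. They report only what shows in the picture. A call takes as long as a camera call.
- cams.look_for(thing, camera): "position" ([x, y, z] in m, in the coordinates of the camera as it stood for that picture, good to about 4 mm: the middle of the surface that is visible of it).
The state is a dict: "clock": time; "joints": joint angles; "joint_velocities": joint speeds; "joint_efforts": joint torques, N m; "tool_pos": TCP position; "tcp_rot": TCP orientation; "contact_force": force on the tool from outside, world axes, zero at the start; "wrist_torque": the same for the moment, N m; "opening": finger opening in m; "grasp_force": force on a finger pad.
Only numpy, scipy, OpenCV 4.12 (cv2) and the standard library are available. Lean on these libraries where they do the work, as an engineer would, in place of code of your own. Each camera call takes 0.05 s, during which the arm holds its last target. There are 200 camera calls.

## Working session

There is one attempt and no reset: what is moved stays moved. The work goes in short steps, Python scripts to look and compute and a tool call to move; the robot and the scene stay as the last step left them, time stands still between calls to the robot, and variables do not carry over. Pictures are saved under pics/ and viewed, at most 10 in all, crops included, and the job is handed in when it is done.

Besides the shell and the picture viewer there is one more tool, called after "Emit:" as a command line: name --pt "numbers of a row" for each row, then --argument value for the rest. jog_arm: Moves the arm, as the interface text tells. Its arguments: {"type":"object","properties":{"series":{"type":"array","items":{"type":"array","items":{"type":"number"}}},"jaw":{"type":"number"},"newtons":{"type":"number"}},"required":["series"]}

```bash
ls; mkdir -p pics; python3 - <<'E'
from rig import arm,cams
import cv2
print(arm.get_state())
for c in("scene","top"):
    im=cams.capture(c); cv2.imwrite(f"pics/{c}0.png",im[:,:,::-1]); print(c,cams.camera_params(c))
    p=cams.camera_params(c); import numpy as np
    R=cv2.Rodrigues(np.array(p['rvec'],float))[0]; t=np.array(p['tvec'])
    for n in("scanner","scanner_window","cradle","rack","rack_label","dispenser","dispenser_label","pencil_cup","tape_measure","deburrer","try_square"):
        r=cams.look_for(n,c)
        print(n,[(round(d['p'],2),np.round(R.T@(np.array(d['position'])-t),4).tolist()) for d in r[:2]])
E
```

```text
pics
{'clock': 0.0, 'joints': array([ 1.13540342e+00,  1.24533619e-01,  1.65164909e+00, -2.28462771e-05,
        1.36747100e+00, -8.25909267e-02]), 'joint_velocities': array([-0.00247364, -0.00178681,  0.00013386, -0.00047013,  0.00100626,
       -0.00053012]), 'joint_efforts': array([ 1.10566602e-03, -4.17596555e+01, -3.59937823e+01,  7.74852047e-02,
        4.88231785e-02, -1.54005452e-04]), 'tool_pos': array([0.22437496, 0.60942632, 0.23538326]), 'tcp_rot': array([ 1.75485184e-01,  9.84481533e-01, -9.99020928e-04, -2.53111646e-04]), 'contact_force': array([-0.13043498, -0.3694533 ,  0.13058223]), 'wrist_torque': array([ 0.02985596, -0.01258237,  0.04399914]), 'grasp_force': 0.0, 'opening': 0.09512469340010277}
scene {'fov_y': 54.130169657507444, 'cx': 316.77183515367165, 'cy': 205.54124734757463, 'rvec': array([ 1.05900437,  2.26813378, -1.14172836]), 'tvec': array([ 0.35059605, -0.20074616,  1.48110948])}
scanner [(0.92, [0.6242, 0.0589, 0.0441])]
scanner_window [(0.56, [0.6268, 0.0599, 0.0418])]
cradle [(0.93, [0.6582, 0.067, 0.0062])]
rack [(0.6, [0.7847, 0.238, 0.0127]), (0.58
[... 552 characters left out ...]
': 201.19810693120255, 'rvec': array([ 2.12272201, -2.1846152 ,  0.14957214]), 'tvec': array([0.02877332, 0.55991169, 1.39291224])}
scanner [(0.57, [0.6133, 0.0485, 0.0476])]
scanner_window [(0.77, [0.6137, 0.0465, 0.0445]), (0.64, [0.371, -0.2023, 0.1351])]
cradle [(0.88, [0.6187, 0.0528, 0.0101])]
rack [(0.75, [0.3735, 0.2374, 0.0972])]
rack_label [(0.58, [0.392, 0.2446, 0.0768])]
dispenser [(0.71, [0.3684, -0.2, 0.1349]), (0.18, [0.6195, 0.0536, 0.0088])]
dispenser_label [(0.45, [0.4178, -0.2065, 0.0853])]
pencil_cup [(0.68, [0.6406, 0.4656, 0.0557])]
tape_measure [(0.66, [0.6012, -0.4632, 0.0604])]
deburrer [(0.67, [0.7732, 0.2381, 0.0173])]
try_square [(0.77, [0.8169, -0.2832, 0.0059])]
```

```bash
python3 - <<'E'
import cv2
for n in("scene0","top0"):
    im=cv2.imread(f"pics/{n}.png"); cv2.imwrite(f"pics/{n}b.png",cv2.resize(im,(800,500),interpolation=cv2.INTER_CUBIC))
s=cv2.imread("pics/scene0.png")
E
```

```text
(no output)
```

View pics/scene0b.png

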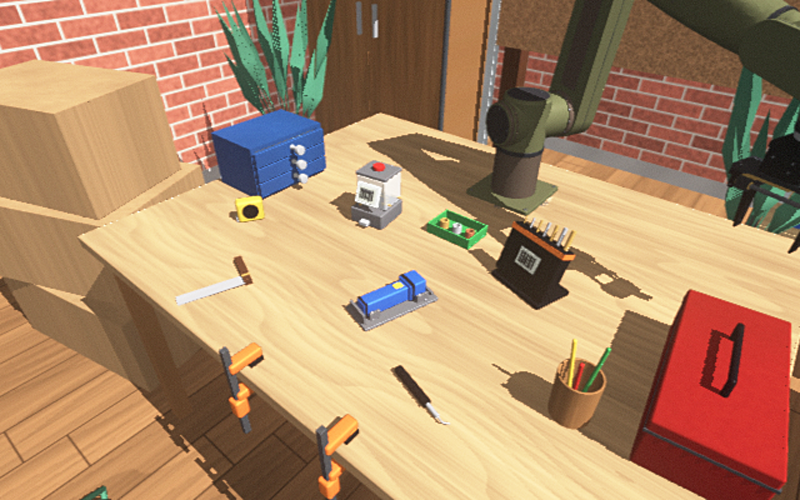

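View pics/top0b.png

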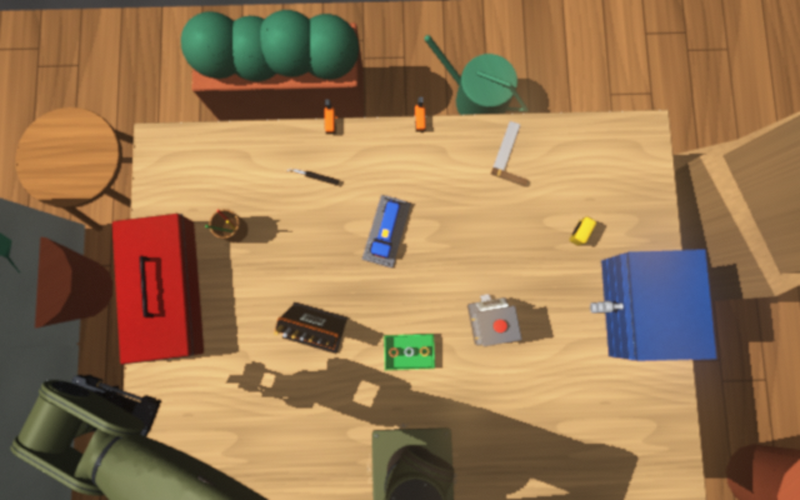

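The scene view shows the scanner in its cradle (395,295). The rack label is at (527,260) and the dispenser label at (368,192), both facing away from the robot. The top view shows the scanner head pointing towards the robot at (382,245). I'll look at enlarged crops next to fit the poses.

```bash
python3 - <<'E'
import cv2,numpy as np
def tile(n,x,y,w,h,k):
    im=cv2.imread(f"pics/{n}.png")[y:y+h,x:x+w]; o=cv2.resize(im,None,fx=k,fy=k,interpolation=cv2.INTER_CUBIC)
    for i in range(0,w,10):
        cv2.line(o,(i*k,0),(i*k,6 if i%20 else 12),(0,255,255),1)
        if i%20==0: cv2.putText(o,str(x+i),(i*k+2,20),0,.35,(0,0,255),1)
    for j in range(0,h,10):
        cv2.line(o,(0,j*k),(6 if j%20 else 12,j*k),(0,255,255),1)
        if j%20==0: cv2.putText(o,str(y+j),(14,j*k+4),0,.35,(0,0,255),1)
    return o
a=np.hstack([tile("scene0",390,170,80,80,5),tile("scene0",272,120,80,80,5)])
b=np.hstack([tile("top0",215,230,80,60,5),tile("top0",360,225,80,60,5)])
cv2.imwrite("pics/lab.png",np.vstack([a[:300],b]) if 0 else np.vstack([cv2.resize(a,(800,400))[:300] ,b]))
c=np.hstack([tile("scene0",275,210,80,60,5),tile("top0",280,150,80,75,5)[:300]])
a2=np.hstack([tile("scene0",390,190,80,60,5),tile("scene0",272,140,80,60,5)])
cv2.imwrite("pics/lab.png",np.vstack([a2,b])); 
cv2.imwrite("pics/scan.png",np.hstack([tile("scene0",275,210,80,60,5),tile("top0",280,150,66,66,6)[:300]]) if 0 else np.hstack([tile("scene0",275,205,80,70,5),tile("top0",280,150,66,70,5)]))
E
```

```text
(no output)
```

View pics/lab.png

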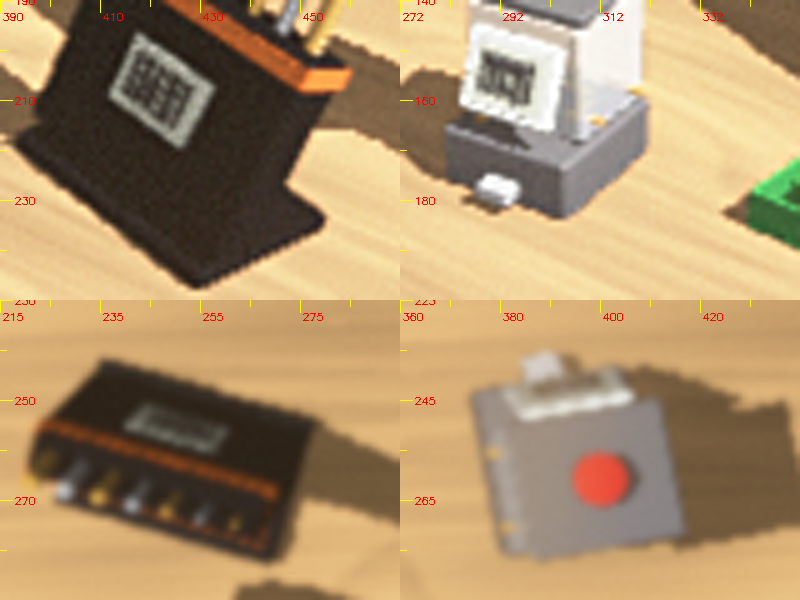

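View pics/scan.png

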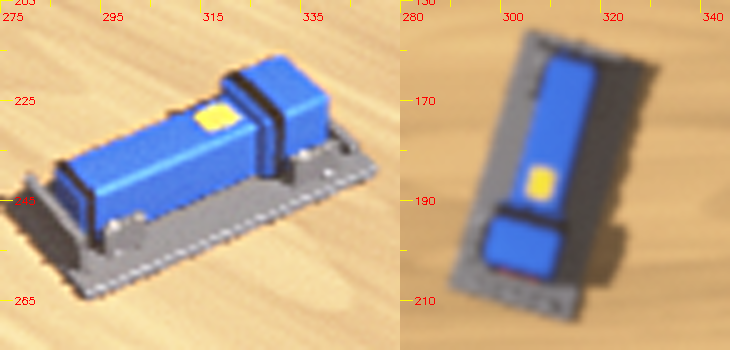

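The crops show clear corners on the rack label and foot, the dispenser plate and base, and the cradle outline. I'll fit planar poses to them.

```bash
cat >h.py <<'E'
import cv2,numpy as np
from scipy.optimize import least_squares
from rig import arm,cams
P={}
for c in("scene","top"):
    p=cams.camera_params(c); f=200/np.tan(np.radians(p['fov_y']/2))
    P[c]=(np.array(p['rvec'],float),np.array(p['tvec'],float),np.array([[f,0,p['cx']],[0,f,p['cy']],[0,0,1.]]))
def proj(c,X):
    r,t,K=P[c]; return cv2.projectPoints(np.atleast_2d(X).astype(float),r,t,K,None)[0][:,0]
def fit(obs,model,q0,loss='soft_l1'):
    # obs: list of (cam, u,v, key); model(q)->dict key->world pt
    def res(q):
        m=model(q); return np.concatenate([proj(c,m[k])[0]-(u,v) for c,u,v,k in obs])
    s=least_squares(res,q0,loss=loss,x_scale=[.01,.01,.05]+[.01]*(len(q0)-3)); return s.x,res(s.x).reshape(-1,2)
def T(q,p):
    c,s=np.cos(q[2]),np.sin(q[2]); return np.array([q[0]+c*p[0]-s*p[1],q[1]+s*p[0]+c*p[1],p[2]])
E
cat >fit.py <<'E'
from h import *
def px(c,x0,y0,X,Y,k): return (c,x0+(X+.5)/5-.5,y0+(Y+.5)/5-.5,k)
s20,c20=np.sin(np.radians(20)),np.cos(np.radians(20))
def lab(q,a,z,w,h):
    d={}
    for n,y,v in(("TL",-1,1),("TR",1,1),("BR",1,-1),("BL",-1,-1)):
        d[n]=T(q,(a-s20*v*h/2,y*w/2,z+c20*v*h/2))
    return d
def show(n,x,r,obs):
    print(n,np.round(x,4),"yaw",np.degrees(x[2]).round(1)); print([ (o[0][0]+o[3],*e.round(1)) for o,e in zip(obs,r)])
R=[px("scene",390,190,*a) for a in((135,33,"TL"),(215,80,"TR"),(185,148,"BR"),(110,100,"BL"),(195,288,"FR"),(17,150,"FL"),(325,225,"KR"))]
R+=[px("top",215,230,*a) for a in((147,102,"BR"),(230,130,"BL"),(218,153,"TL"),(125,130,"TR"))]
def mr(q):
    d=lab(q,q[3],.078,.056,.040); d.update(FR=T(q,(.04,.075,0)),FL=T(q,(.04,-.075,0)),KR=T(q,(-.06,.075,0))); return d
x,r=fit(R,mr,[.38,.24,.1,.0]); show("rack",x,r,R); print("label",T(x,(x[3],0,.078)))
sub=[o for o in R if o[3] in("TL","TR","BR","BL")]
x2,r2=fit(sub,lambda q:lab(q,0,.078,.056,.040),[.39,.24,.1]); show("racklabel only",x2,r2,sub)
D=[px("scene",272,140,*a) for a in((72,22,"TL"),(170,45,"TR"),(157,132,"BR"),(60,110,"BL"),(48,180,"FL"),(162,218,"FR"),(246,147,"KR"))]
D+=[px("top",360,225,*a) for a in((105,95,"BR"),(220,72,"BL"),(232,95,"TL"),(115,118,"TR"))]
for bx,by in((.11,.1),(.1,.11)):
    def md(q):
        d=lab(q,q[3],.091,q[4],q[5]); d.update(FR=T(q,(bx/2,by/2,0)),FL=T(q,(bx/2,-by/2,0)),KR=T(q,(-bx/2,by/2,0))); return d
    x,r=fit(D,md,[.37,-.2,-.1,.05,.06,.05]); show(f"disp {bx}",x,r,D); print("label",T(x,(x[3],0,.091)))
C=[px("top",280,150,*a) for a in((130,30,"A"),(258,65,"B"),(180,320,"Cc"),(48,285,"Dd"))]+[px("scene",275,205,*a) for a in((88,298,"A0"),(378,175,"D0"))]
def mc(q):
    g=lambda sx,sy,z:T(q,(sx*.093,sy*.043,z))
    # head(+x) toward -X world; A=(rear,+Y world)= local -x,-y
    return dict(A=g(-1,-1,.008),B=g(-1,1,.008),Cc=g(1,1,.008),Dd=g(1,-1,.008),A0=g(-1,-1,0),D0=g(1,-1,0))
x,r=fit(C,mc,[.62,.053,2.84]); show("cradle",x,r,C)
S=T(x,(0,0,.008)); print(S,proj("top",T(x,(.075,0,.03))),proj("top",T(x,(-.078,0,.03))))
E
python3 fit.py
```

```text
rack [ 0.3779  0.2433 -0.2983  0.012 ] yaw -17.1
[('sTL', np.float64(0.4), np.float64(-0.3)), ('sTR', np.float64(-0.5), np.float64(0.5)), ('sBR', np.float64(-0.6), np.float64(-0.3)), ('sBL', np.float64(-0.2), np.float64(-1.2)), ('sFR', np.float64(0.9), np.float64(0.7)), ('sFL', np.float64(-1.2), np.float64(-0.8)), ('sKR', np.float64(0.2), np.float64(0.1)), ('tBR', np.float64(-0.5), np.float64(1.0)), ('tBL', np.float64(-0.3), np.float64(0.1)), ('tTL', np.float64(-0.8), np.float64(-0.3)), ('tTR', np.float64(0.5), np.float64(-0.6))]
label [0.38942995 0.23973741 0.078     ]
racklabel only [ 0.3894  0.2399 -0.2707] yaw -15.5
[('sTL', np.float64(0.2), np.float64(-0.2)), ('sTR', np.float64(-0.3), np.float64(0.4)), ('sBR', np.float64(-0.3), np.float64(-0.4)), ('sBL', np.float64(-0.3), np.float64(-1.0)), ('tBR', np.float64(-0.7), np.float64(1.2)), ('tBL', np.float64(-0.4), np.float64(-0.1)), ('tTL', np.float64(-0.7), np.float64(-0.5)), ('tTR', np.float64(0.4), np.float64(-0.3))]
disp 0.11 [ 0.3721 -0.2162  0.1749  0.0418  0.0743  0.055 ] yaw 10.0
[('sTL', np.float64(-0.1), np.float64(-0.6)), 
[... 782 characters left out ...]
', np.float64(3.6), np.float64(0.5)), ('sKR', np.float64(1.0), np.float64(1.1)), ('tBR', np.float64(-1.0), np.float64(-0.2)), ('tBL', np.float64(-1.5), np.float64(-0.6)), ('tTL', np.float64(0.8), np.float64(-0.1)), ('tTR', np.float64(0.8), np.float64(0.6))]
label [ 0.41332115 -0.20868624  0.091     ]
cradle [0.6221 0.0482 2.8233] yaw 161.8
[('tA', np.float64(0.0), np.float64(-0.3)), ('tB', np.float64(-1.4), np.float64(-0.2)), ('tCc', np.float64(-1.5), np.float64(0.9)), ('tDd', np.float64(0.3), np.float64(0.6)), ('sA0', np.float64(-1.4), np.float64(0.0)), ('sD0', np.float64(-0.3), np.float64(-0.6))]
[0.62209079 0.04819712 0.008     ] [[303.10931208 204.90211624]] [[316.37079802 161.51994852]]
```

```bash
cat >>h.py <<'E'
from scipy.spatial.transform import Rotation as Ro
def toolR(yaw,pitch=0):  # scanner x at yaw, pitched down by pitch (deg); tool x=scanner x, tool z=-scanner z
    Rs=Ro.from_euler('ZY',[yaw,pitch],degrees=True).as_matrix(); return Rs, Ro.from_matrix(Rs@np.diag([1,-1,-1.]))
def row(p,R):
    s=arm.get_state(); C=Ro.from_quat(s['tcp_rot'])
    d=C.inv().apply(np.array(p)-s['tool_pos'])/.25; a=(C.inv()*R).as_rotvec()/(2*np.pi)
    print("t",round(s['clock'],2),"pos",s['tool_pos'].round(4),"row",d.round(4).tolist(),a.round(4).tolist(),"open",round(s['opening'],4),"F",s['contact_force'].round(1),"g",round(s['grasp_force'],1))
E
python3 - <<'E'
from h import *
def px(c,x0,y0,X,Y,k): return (c,x0+(X+.5)/5-.5,y0+(Y+.5)/5-.5,k)
S=[px("top",280,150,*a) for a in((145,50,"RL"),(197,68,"RR"),(155,278,"HR"),(85,265,"HL"))]
m=lambda q:dict(RL=T(q,(-.078,-.017,.046)),RR=T(q,(-.078,.017,.046)),HR=T(q,(.075,.024,.052)),HL=T(q,(.075,-.024,.052)))
x,r=fit(S,m,[.62,.05,2.83]); print(x,np.degrees(x[2]),r.round(1).tolist())
row((.62,.049,.15),toolR(162)[1])
E
```

```text
[0.62126442 0.05109822 2.88989943] 165.5790403488536 [[0.4, -0.4], [-0.1, -1.8], [0.0, 1.1], [-0.3, 0.5]]
t 1.2 pos [0.2246 0.61   0.2367] row [-2.2594, -1.5592, 0.3466] [0.0, 0.0, -0.0061] open 0.0949 F [ 0.1  0.1 -0. ] g 0.0
```

Emit:
jog_arm --pt "-0.95 -0.65 0 0 0 0" --pt "-0.95 -0.65 0 0 0 0" --pt "-0.95 -0.65 0 0 0 0" --pt "-0.95 -0.65 0 0 0 0" --pt "-0.95 -0.65 0 0 0 0" --jaw 1

```text
clock: 1.82
tool_pos: [0.3926, 0.3732, 0.2369]
tcp_rot: [0.176, 0.984, 0.0, 0.0]
contact_force: [0.5, 0.3, 0.9]
opening: 0.095
grasp_force: 0.0
```

Emit:
jog_arm --pt "-0.95 -0.65 0.1 0 0 0" --pt "-0.95 -0.65 0.1 0 0 0" --pt "-0.95 -0.65 0.1 0 0 0" --pt "-0.95 -0.65 0.1 0 0 0" --pt "-0.95 -0.65 0.1 0 0 0"

```text
clock: 2.45
tool_pos: [0.5593, 0.1383, 0.2116]
tcp_rot: [0.177, 0.984, -0.0, 0.0]
contact_force: [-0.3, 0.8, 0.1]
opening: 0.0948
grasp_force: 0.0
```

```bash
python3 -c "
from h import *
row((.62,.049,.12),toolR(163)[1]); print(arm.get_state()['joints'].round(3))"
```

```text
t 2.45 pos [0.5593 0.1383 0.2116] row [-0.3519, -0.2506, 0.3663] [-0.0, 0.0, -0.0093] open 0.0948 F [-0.3  0.8  0.1] g 0.0
[ 0.149 -0.021  1.844 -0.     1.319 -1.066]
```

Emit:
jog_arm --pt "-0.35 -0.25 0.36 0 0 -0.009" --pt "-0.35 -0.25 0.36 0 0 -0.009" --pt "-0.35 -0.25 0.36 0 0 -0.009" --pt "-0.35 -0.25 0.36 0 0 -0.009" --pt "-0.35 -0.25 0.36 0 0 -0.009"

```text
clock: 3.08
tool_pos: [0.6191, 0.0531, 0.1235]
tcp_rot: [0.147, 0.989, 0.0, 0.001]
contact_force: [0.9, 0.1, 0.3]
opening: 0.0949
grasp_force: 0.0
```

```bash
python3 - <<'E'
from h import *
row((.621,.0495,.12),toolR(163)[1])
row((.621,.0495,.036),toolR(163)[1])
im=cams.capture("scene");a=cv2.resize(im[170:270,260:360,::-1],(500,500),interpolation=cv2.INTER_CUBIC); cv2.imwrite("pics/pre.png",a)
E
```

```text
t 3.08 pos [0.6191 0.0531 0.1235] row [-0.0114, -0.0115, 0.014] [0.0002, 0.0004, 0.0003] open 0.0949 F [0.9 0.1 0.3] g 0.0
t 3.08 pos [0.6191 0.0531 0.1235] row [-0.0106, -0.0118, 0.35] [0.0002, 0.0004, 0.0003] open 0.0949 F [0.9 0.1 0.3] g 0.0
```

View pics/pre.png

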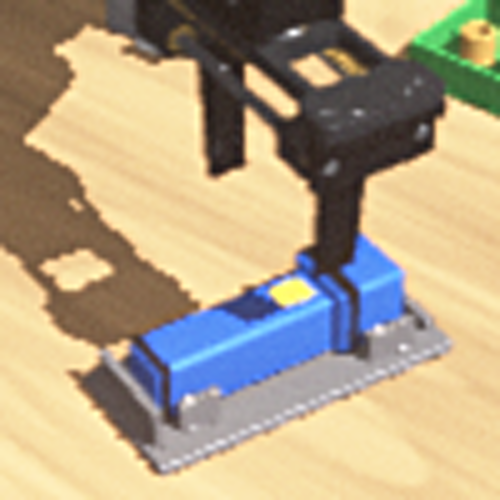

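The open fingers straddle the handle just behind the head; the near finger is at about (340,250) in the crop. I'll descend and close.

Emit:
jog_arm --pt "-0.011 -0.012 0.1 0 0 0" --pt "-0.011 -0.012 0.2 0 0 0" --pt "-0.011 -0.012 0.28 0 0 0" --pt "-0.011 -0.012 0.345 0 0 0" --pt "-0.011 -0.012 0.345 0 0 0"

```text
clock: 3.75
tool_pos: [0.6193, 0.0486, 0.0341]
tcp_rot: [0.147, 0.989, -0.0, -0.001]
contact_force: [0.5, -0.7, -0.6]
opening: 0.0955
grasp_force: 0.0
```

```bash
python3 -c "
from h import *
row((.621,.0495,.037),toolR(163)[1])"
```

```text
t 3.75 pos [0.6193 0.0486 0.0341] row [-0.0053, 0.0053, -0.0115] [-0.0001, -0.0004, 0.0002] open 0.0955 F [ 0.5 -0.7 -0.6] g 0.0
```

Emit:
jog_arm --pt "0 0 -0.01 0 0 0" --pt "0 0 -0.01 0 0 0" --pt "0 0 -0.01 0 0 0" --pt "0 0 -0.01 0 0 0" --pt "0 0 -0.01 0 0 0" --jaw 0 --newtons 25

```text
clock: 4.38
tool_pos: [0.6203, 0.0482, 0.038]
tcp_rot: [0.148, 0.989, 0.0, 0.0]
contact_force: [0.7, -0.3, 1.0]
opening: 0.0509
grasp_force: 0.0
```

Emit:
jog_arm --pt "0 0 0 0 0 0" --pt "0 0 0 0 0 0" --pt "0 0 0 0 0 0"

```text
clock: 4.75
tool_pos: [0.6204, 0.0484, 0.0379]
tcp_rot: [0.148, 0.989, 0.0, 0.0]
contact_force: [0.0, 0.4, -0.1]
opening: 0.0339
grasp_force: 25.0
```

```bash
python3 -c "
from h import *
row((.6194,.0487,.12),toolR(163)[1]); print(arm.get_state())"
```

```text
t 4.75 pos [0.6204 0.0484 0.0379] row [0.004, -0.0, -0.3285] [0.0, -0.0, 0.0001] open 0.0339 F [ 0.   0.4 -0.1] g 25.0
{'clock': 4.75, 'joints': array([-8.44614707e-03,  2.60156701e-01,  1.85215173e+00,  3.27818498e-04,
        1.02921230e+00, -1.28307433e+00]), 'joint_velocities': array([-1.82976496e-03,  5.73750761e-04,  1.22125867e-05,  3.72515184e-04,
       -1.46807432e-03, -7.98423021e-05]), 'joint_efforts': array([-5.42550478e-01, -4.26737130e+01, -3.05404329e+01, -2.23066080e-01,
        1.82208046e-01, -8.11479375e-03]), 'tool_pos': array([0.62035204, 0.0484381 , 0.03786519]), 'tcp_rot': array([1.47627009e-01, 9.89043096e-01, 1.44093487e-04, 1.60591633e-05]), 'contact_force': array([ 0.02934705,  0.43025037, -0.13960145]), 'wrist_torque': array([ 0.14493408, -0.02734247, -0.02107388]), 'grasp_force': 24.999985098838806, 'opening': 0.033900636826731605}
```

Emit:
jog_arm --pt "0 0 -0.1 0 0 0" --pt "0 0 -0.3 0 0 0" --pt "0 0 -0.5 0 0 0" --pt "0 0 -0.65 0 0 0" --pt "0 0 -0.65 0 0 0"

```text
clock: 5.38
tool_pos: [0.6223, 0.0482, 0.2043]
tcp_rot: [0.148, 0.989, 0.0, 0.004]
contact_force: [0.3, 1.2, -2.2]
opening: 0.0338
grasp_force: 25.0
```

```bash
python3 - <<'E'
from h import *
im=cams.capture("scene"); im2=cams.capture("top"); 
s=arm.get_state(); print(s['tool_pos'],s['tcp_rot'])
Rs=Ro.from_quat(s['tcp_rot']).as_matrix()@np.diag([1,-1,-1.]); O=s['tool_pos']-Rs@[0,0,.03]
np.savez("lift.npz",Rs=Rs,O=O)
def box(x0,x1,w,h): return [O+Rs@[x,y,z] for x in(x0,x1) for y in(-w/2,w/2) for z in(0,h)]
t=[]
for n,i,k in(("scene",im,5),("top",im2,5)):
    A=np.array([*box(-.078,.031,.034,.038),*box(.031,.075,.048,.044)]); u=proj(n,A)
    c=u.mean(0).astype(int)-[40,40]; o=cv2.resize(i[c[1]:c[1]+80,c[0]:c[0]+80,::-1],(400,400),interpolation=cv2.INTER_CUBIC)
    v=((u-c+.5)*5-.5).astype(int)
    for b in(0,8):
        for a in range(8):
            for e in range(a):
                if bin(a^e).count('1')==1: cv2.line(o,v[b+a].tolist(),v[b+e].tolist(),(0,255,0),1)
    t.append(o); print(n,c)
cv2.imwrite("pics/lift.png",np.hstack(t))
E
```

```text
[0.61952309 0.04821114 0.19876445] [ 1.47593770e-01  9.89047510e-01 -2.11336893e-04 -1.02798113e-03]
scene [278 141]
top [267 139]
```

View pics/lift.png

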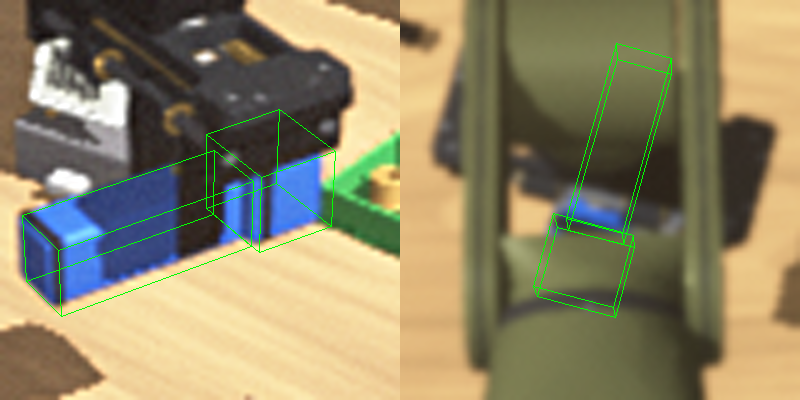

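The wireframe matches the held scanner to within about 2 px in the scene view. Next I'll rectify both label planes to check their centres.

```bash
python3 - <<'E'
from h import *
s20,c20=np.sin(np.radians(20)),np.cos(np.radians(20))
def rect(n,c,yaw,hw=.045,k=4.4):
    im=cv2.imread(f"pics/{n}0.png"); q=(c[0],c[1],np.radians(yaw)); N=int(2*hw*1000*k); M=int(N*.75); hh=hw*.75
    W=[T(q,(-s20*v,y,c[2]+c20*v)) for y,v in((-hw,hh),(hw,hh),(hw,-hh),(-hw,-hh))]
    H=cv2.getPerspectiveTransform(np.float32(np.vstack([proj(n,w) for w in W])),np.float32([[0,0],[N,0],[N,M],[0,M]]))
    o=cv2.warpPerspective(im,H,(N,M),flags=cv2.INTER_CUBIC)
    x,y,w,h=N//2,M//2,int(28*k),int(20*k)
    cv2.rectangle(o,(x-w,y-h),(x+w,y+h),(0,255,0),1); cv2.drawMarker(o,(x,y),(0,0,255)); return o
r=[rect(n,(.3894,.2399,.078),-16.6) for n in("scene","top")]
d=[rect(n,(.4133,-.2088,.091),10) for n in("scene","top")]
o=np.vstack([np.hstack(r),np.hstack(d)]); print(o.shape); cv2.imwrite("pics/rect.png",o)
E
```

```text
(594, 792, 3)
```

View pics/rect.png

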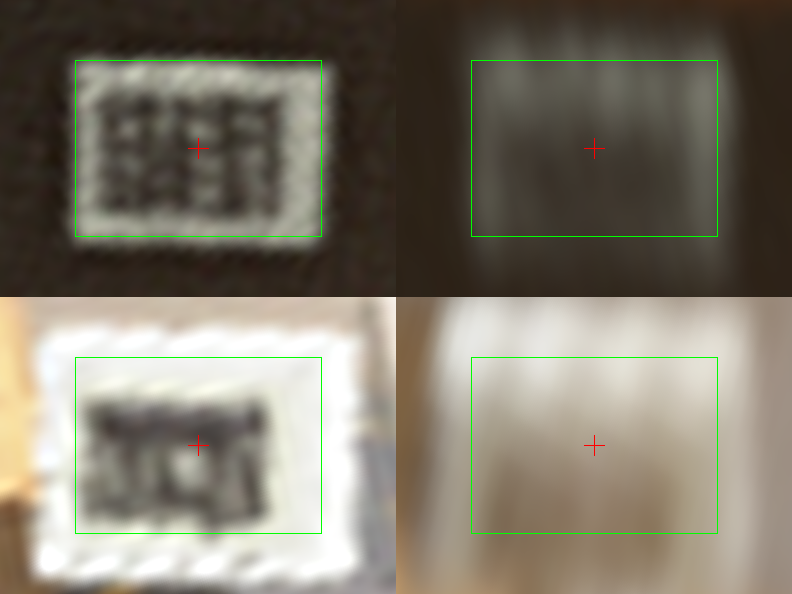

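```bash
cat >tgt.py <<'E'
from h import *
LAB={"rack":((.3902,.2408,.078),-16.6),"disp":((.4175,-.2080,.091),10.)}
def target(n,dist=.09):
    L,yaw=LAB[n]; Rs,Rt=toolR(yaw+180,20); w=np.array(L)-Rs[:,0]*dist   # window
    return w-Rs@[.0745,0,.022]+Rs@[0,0,.030],Rt
E
python3 - <<'E'
from tgt import *
r,t,K=P["scene"]; R=cv2.Rodrigues(r)[0]; C=-R.T@t
p=T((.4133,-.2088,np.radians(10)),(.342*.003,-.003,.091-.0028)); print("cam",C,"disp label",p+(C-p)*(.0028/(C[2]-p[2])))
for n in LAB:
    q,Rt=target(n); print(n,q); row(q,Rt)
E
```

```text
cam [1.23511588 0.5658386  0.71499465] disp label [ 0.41849571 -0.20810341  0.091     ]
rack [0.53571484 0.19742014 0.14177985]
t 5.47 pos [0.6195 0.0482 0.1988] row [0.4944, 0.4731, 0.2286] [-0.0003, -0.0559, -0.001] open 0.0338 F [-0.7 -0.  -2.8] g 25.0
disp [ 0.56703643 -0.18163269  0.15477985]
t 5.47 pos [0.6195 0.0482 0.1988] row [-0.068, -0.9405, 0.1765] [-0.0131, -0.0549, -0.0742] open 0.0338 F [-0.7 -0.  -2.8] g 25.0
```

Emit:
jog_arm --pt "0.1 0.2 0 0 -0.02 0" --pt "0.2 0.35 0.05 0 -0.045 0" --pt "0.3 0.47 0.1 0 -0.056 -0.001" --pt "0.4 0.473 0.18 0 -0.056 -0.001" --pt "0.48 0.473 0.225 0 -0.056 -0.001"

```text
clock: 6.1
tool_pos: [0.536, 0.1963, 0.1384]
tcp_rot: [0.141, 0.975, -0.028, 0.169]
contact_force: [0.6, 0.0, -2.3]
opening: 0.0336
grasp_force: 25.0
```

Emit:
jog_arm --pt "0 0 0 0 0 0" --pt "0 0 0 0 0 0"

```text
clock: 6.35
tool_pos: [0.5401, 0.1961, 0.1432]
tcp_rot: [0.142, 0.974, -0.026, 0.173]
contact_force: [-0.8, 0.2, -2.1]
opening: 0.034
grasp_force: 25.0
```

```bash
python3 -c "
from tgt import *
row(*target('rack'))"
```

```text
t 6.35 pos [0.5401 0.1961 0.1432] row [0.0193, 0.0002, -0.0011] [-0.0003, 0.0003, 0.0001] open 0.034 F [-0.8  0.2 -2.1] g 25.0
```

Emit:
jog_arm --pt "0.018 0 -0.001 0 0 0" --pt "0.018 0 -0.001 0 0 0" --pt "0.018 0 -0.001 0 0 0"

```text
clock: 6.72
tool_pos: [0.5364, 0.1975, 0.1432]
tcp_rot: [0.142, 0.974, -0.026, 0.173]
contact_force: [-0.4, 0.1, -1.8]
opening: 0.0343
grasp_force: 25.0
```

```bash
cat >ov.py <<'E'
from tgt import *
def ov(lab,out):
    row(*target(lab)); t=[]
    s=arm.get_state(); Rs=Ro.from_quat(s['tcp_rot']).as_matrix()@np.diag([1,-1,-1.]); O=s['tool_pos']-Rs@[0,0,.03]
    box=lambda x0,x1,w,h:[O+Rs@[x,y,z] for x in(x0,x1) for y in(-w/2,w/2) for z in(0,h)]
    for n in("scene","top"):
        i=cams.capture(n); u=proj(n,np.array([*box(-.078,.031,.034,.038),*box(.031,.075,.048,.044),O+Rs@[.075,0,.022],O+Rs@[.165,0,.022]]))
        c=u.mean(0).astype(int)-[50,50]; c=np.maximum(c,0); o=cv2.resize(i[c[1]:c[1]+100,c[0]:c[0]+100,::-1],(400,400),interpolation=cv2.INTER_CUBIC); v=((u-c+.5)*4-.5).astype(int)
        for b in(0,8):
            for a in range(8):
                for e in range(a):
                    if bin(a^e).count('1')==1: cv2.line(o,v[b+a].tolist(),v[b+e].tolist(),(0,255,0),1)
        cv2.line(o,v[16].tolist(),v[17].tolist(),(0,0,255),1); t.append(o)
    cv2.imwrite(out,np.hstack(t))
E
python3 -c "
from ov import *
ov('rack','pics/o1.png')"
```

```text
t 6.72 pos [0.5364 0.1975 0.1432] row [0.0041, -0.0011, 0.0045] [-0.0002, 0.0005, -0.0001] open 0.0343 F [-0.4  0.1 -1.8] g 25.0
```

View pics/o1.png

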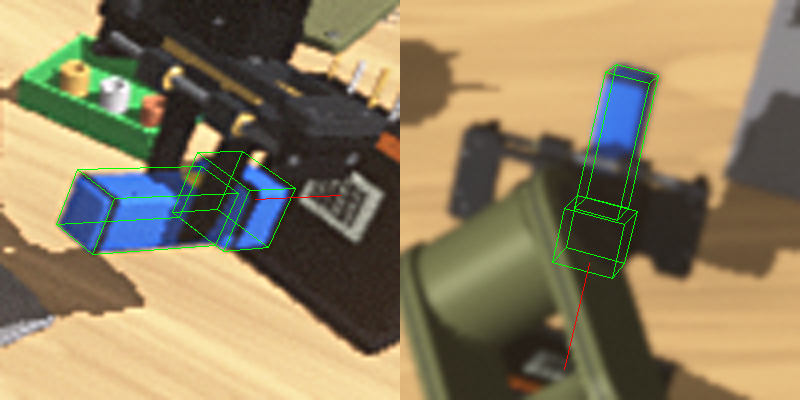

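The overlay matches the held scanner closely, and the beam ends on the label. I'll check that numerically.

```bash
cat >beam.py <<'E'
from tgt import *
import sys
n=sys.argv[1]; L,yaw=LAB[n]; s=arm.get_state(); Rs=Ro.from_quat(s['tcp_rot']).as_matrix()@np.diag([1,-1,-1.])
w=s['tool_pos']+Rs@[.0745,0,.022-.03]; N=-toolR(yaw+180,20)[0][:,0]; k=(np.array(L)-w)@N/(Rs[:,0]@N); h=w+k*Rs[:,0]
print("dist",k,"miss mm",((h-L)*1000).round(1),"ang",np.degrees(np.arccos(-Rs[:,0]@N)).round(2),"hit px",proj("scene",h),proj("top",h),"lab px",proj("scene",np.array(L)))
row(*target(n))
E
python3 beam.py rack
```

```text
dist 0.09090213694838954 miss mm [-0.1  0.4  0.6] ang 0.18 hit px [[421.87663149 207.42968644]] [[249.82445596 255.18420827]] lab px [[421.69696595 207.55269748]]
t 6.83 pos [0.5362 0.1976 0.1431] row [0.0035, -0.0012, 0.0044] [-0.0002, 0.0005, -0.0001] open 0.034 F [ 0.4  0.4 -2.4] g 25.0
```

Emit:
jog_arm --pt "0 0 0 0 0 0" --pt "0 0 0 0 0 0" --pt "0 0 0 0 0 0" --pt "0 0 0 0 0 0" --pt "0 0 0 0 0 0"

```text
clock: 7.45
tool_pos: [0.5359, 0.1976, 0.1428]
tcp_rot: [0.142, 0.974, -0.026, 0.173]
contact_force: [0.3, 0.1, -2.0]
opening: 0.0338
grasp_force: 25.0
```

Emit:
jog_arm --pt "0 0 0 0 0 0" --pt "0 0 0 0 0 0" --pt "0 0 0 0 0 0" --pt "0 0 0 0 0 0" --pt "0 0 0 0 0 0"

```text
clock: 8.07
tool_pos: [0.536, 0.1976, 0.1429]
tcp_rot: [0.142, 0.974, -0.026, 0.173]
contact_force: [-0.1, -0.5, -2.2]
opening: 0.0337
grasp_force: 25.0
```

Emit:
jog_arm --pt "0 0 0 0 0 0" --pt "0 0 0 0 0 0" --pt "0 0 0 0 0 0" --pt "0 0 0 0 0 0" --pt "0 0 0 0 0 0"

```text
clock: 8.7
tool_pos: [0.5359, 0.1976, 0.1428]
tcp_rot: [0.142, 0.974, -0.026, 0.173]
contact_force: [0.1, -0.4, -2.3]
opening: 0.0338
grasp_force: 25.0
```

Emit:
jog_arm --pt "0 0 0 0 0 0" --pt "0 0 0 0 0 0" --pt "0 0 0 0 0 0" --pt "0 0 0 0 0 0" --pt "0 0 0 0 0 0"

```text
clock: 9.32
tool_pos: [0.5359, 0.1976, 0.1428]
tcp_rot: [0.142, 0.974, -0.026, 0.173]
contact_force: [0.4, -0.6, -1.9]
opening: 0.0338
grasp_force: 25.0
```

```bash
python3 beam.py rack; python3 -c "
from tgt import *
row(*target('disp',.13))"
```

```text
dist 0.09051001201712539 miss mm [-0.1  0.3  0.4] ang 0.16 hit px [[421.83443069 207.4523013 ]] [[249.86158373 255.17898312]] lab px [[421.69696595 207.55269748]]
t 9.32 pos [0.5359 0.1976 0.1428] row [0.002, -0.0011, 0.0037] [-0.0002, 0.0004, 0.0] open 0.0338 F [ 0.4 -0.6 -1.9] g 25.0
t 9.32 pos [0.5359 0.1976 0.1428] row [-0.6803, -1.3509, 0.1421] [-0.0256, 0.0004, -0.0694] open 0.0338 F [ 0.4 -0.6 -1.9] g 25.0
```

Emit:
jog_arm --pt "-0.2 -0.05 0 0 0 0" --pt "-0.35 -0.25 0 0 0 0" --pt "-0.45 -0.45 0.02 -0.008 0 -0.02" --pt "-0.55 -0.65 0.04 -0.012 0 -0.035" --pt "-0.6 -0.85 0.06 -0.016 0 -0.045"

```text
clock: 9.95
tool_pos: [0.6157, -0.0495, 0.1817]
tcp_rot: [-0.007, 0.984, -0.001, 0.176]
contact_force: [0.8, 0.5, -1.9]
opening: 0.0336
grasp_force: 25.0
```

```bash
python3 -c "
from tgt import *
row(*target('disp',.12))"
```

```text
t 9.95 pos [ 0.6157 -0.0495  0.1817] row [0.1085, -0.5074, 0.0335] [-0.0095, 0.0006, -0.0238] open 0.0336 F [ 0.8  0.5 -1.9] g 25.0
```

Emit:
jog_arm --pt "0.05 -0.2 0.01 -0.004 0 -0.01" --pt "0.1 -0.4 0.02 -0.008 0 -0.02" --pt "0.108 -0.507 0.033 -0.0095 0 -0.024" --pt "0.108 -0.507 0.033 -0.0095 0 -0.024" --pt "0.108 -0.507 0.033 -0.0095 0 -0.024"

```text
clock: 10.58
tool_pos: [0.5938, -0.1743, 0.1641]
tcp_rot: [-0.085, 0.981, 0.015, 0.174]
contact_force: [-0.3, 0.8, -1.4]
opening: 0.0338
grasp_force: 25.0
```

```bash
python3 -c "
from tgt import *
row(*target('disp',.09))"
```

```text
t 10.57 pos [ 0.5938 -0.1743  0.1641] row [0.1165, -0.0108, -0.0029] [-0.0001, 0.0002, -0.0004] open 0.0338 F [-0.3  0.8 -1.4] g 25.0
```

Emit:
jog_arm --pt "0.05 -0.01 -0.003 0 0 0" --pt "0.1 -0.01 -0.003 0 0 0" --pt "0.116 -0.01 -0.003 0 0 0" --pt "0.116 -0.01 -0.003 0 0 0" --pt "0.116 -0.01 -0.003 0 0 0"

```text
clock: 11.2
tool_pos: [0.5674, -0.182, 0.1553]
tcp_rot: [-0.085, 0.981, 0.015, 0.174]
contact_force: [0.4, 0.3, -1.1]
opening: 0.034
grasp_force: 25.0
```

```bash
python3 beam.py disp; python3 -c "
from ov import *
ov('disp','pics/o2.png')"
```

```text
dist 0.0904711953883108 miss mm [ 0. -0. -0.] ang 0.18 hit px [[293.4946901  154.96279387]] [[392.66636864 242.15592865]] lab px [[293.50123302 154.96433192]]
t 11.2 pos [ 0.5674 -0.182   0.1553] row [0.0018, 0.0015, 0.0015] [-0.0002, 0.0004, -0.0003] open 0.034 F [ 0.4  0.3 -1.1] g 25.0
t 11.2 pos [ 0.5674 -0.182   0.1553] row [0.0018, 0.0015, 0.0015] [-0.0002, 0.0004, -0.0003] open 0.034 F [ 0.4  0.3 -1.1] g 25.0
```

View pics/o2.png

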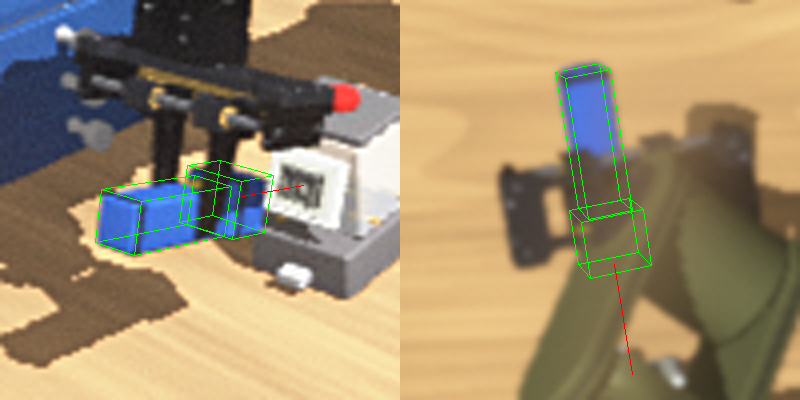

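The beam ends in the middle of the bars on the dispenser label, at about (305,186) in the crop. I'll hold it there.

Emit:
jog_arm --pt "0 0 0 0 0 0" --pt "0 0 0 0 0 0" --pt "0 0 0 0 0 0" --pt "0 0 0 0 0 0" --pt "0 0 0 0 0 0"

```text
clock: 11.92
tool_pos: [0.5671, -0.1819, 0.1549]
tcp_rot: [-0.085, 0.981, 0.015, 0.174]
contact_force: [-0.2, 0.1, -1.8]
opening: 0.0339
grasp_force: 25.0
```

Emit:
jog_arm --pt "0 0 0 0 0 0" --pt "0 0 0 0 0 0" --pt "0 0 0 0 0 0" --pt "0 0 0 0 0 0" --pt "0 0 0 0 0 0"

```text
clock: 12.55
tool_pos: [0.5671, -0.1819, 0.1549]
tcp_rot: [-0.085, 0.981, 0.015, 0.174]
contact_force: [1.3, 0.3, -2.5]
opening: 0.0341
grasp_force: 25.0
```

Emit:
jog_arm --pt "0 0 0 0 0 0" --pt "0 0 0 0 0 0" --pt "0 0 0 0 0 0" --pt "0 0 0 0 0 0" --pt "0 0 0 0 0 0"

```text
clock: 13.18
tool_pos: [0.5672, -0.1819, 0.1549]
tcp_rot: [-0.085, 0.981, 0.015, 0.174]
contact_force: [-0.4, -0.9, -1.1]
opening: 0.0341
grasp_force: 25.0
```

Emit:
jog_arm --pt "0 0 0 0 0 0" --pt "0 0 0 0 0 0" --pt "0 0 0 0 0 0" --pt "0 0 0 0 0 0" --pt "0 0 0 0 0 0"

```text
clock: 13.8
tool_pos: [0.5672, -0.1819, 0.1549]
tcp_rot: [-0.085, 0.981, 0.015, 0.174]
contact_force: [-0.5, -0.3, -2.5]
opening: 0.0336
grasp_force: 25.0
```

```bash
python3 beam.py disp; cat >seat.py <<'E'
from tgt import *
import sys
row((.6204,.0484,float(sys.argv[1])),Ro.from_quat([.147627,.989043,.000144,.000016]))
E
python3 seat.py .16
```

```text
dist 0.09013249694434573 miss mm [ 0.   0.1 -0.1] ang 0.17 hit px [[293.51312993 155.01772143]] [[392.62334997 242.14736522]] lab px [[293.50123302 154.96433192]]
t 13.8 pos [ 0.5672 -0.1819  0.1549] row [0.0005, 0.0012, 0.0005] [-0.0001, 0.0003, -0.0004] open 0.0336 F [-0.5 -0.3 -2.5] g 25.0
t 13.8 pos [ 0.5672 -0.1819  0.1549] row [-0.3521, 0.8712, 0.1074] [0.013, 0.0548, 0.0738] open 0.0336 F [-0.5 -0.3 -2.5] g 25.0
```

Emit:
jog_arm --pt "-0.2 0 0 0 0 0" --pt "-0.35 0.15 0 0 0.01 0.01" --pt "-0.352 0.37 0 0.005 0.025 0.03" --pt "-0.352 0.6 0.03 0.009 0.04 0.05" --pt "-0.352 0.8 0.06 0.013 0.055 0.07"

```text
clock: 14.42
tool_pos: [0.6194, 0.0325, 0.1716]
tcp_rot: [0.138, 0.99, -0.002, -0.001]
contact_force: [0.9, -0.4, -1.8]
opening: 0.0336
grasp_force: 25.0
```

Emit:
jog_arm --pt "0 0 0 0 0 0"

```text
clock: 14.55
tool_pos: [0.6196, 0.0337, 0.1702]
tcp_rot: [0.134, 0.991, -0.001, -0.001]
contact_force: [-0.5, -0.1, -2.3]
opening: 0.0339
grasp_force: 25.0
```

```bash
python3 seat.py .1
```

```text
t 14.55 pos [0.6196 0.0337 0.1702] row [0.0122, 0.0584, 0.2807] [-0.0005, -0.0002, 0.0045] open 0.0339 F [-0.5 -0.1 -2.3] g 25.0
```

Emit:
jog_arm --pt "0.012 0.058 0.1 0 0 0.0045" --pt "0.012 0.058 0.2 0 0 0.0045" --pt "0.012 0.058 0.28 0 0 0.0045" --pt "0.012 0.058 0.28 0 0 0.0045" --pt "0.012 0.058 0.28 0 0 0.0045"

```text
clock: 15.18
tool_pos: [0.6211, 0.0442, 0.102]
tcp_rot: [0.15, 0.989, -0.002, 0.001]
contact_force: [0.1, -0.4, -2.4]
opening: 0.0335
grasp_force: 25.0
```

Emit:
jog_arm --pt "0 0 0 0 0 0" --pt "0 0 0 0 0 0"

```text
clock: 15.42
tool_pos: [0.621, 0.0446, 0.1022]
tcp_rot: [0.15, 0.989, -0.002, 0.001]
contact_force: [0.0, -0.2, -1.6]
opening: 0.0338
grasp_force: 25.0
```

```bash
python3 seat.py .055
```

```text
t 15.43 pos [0.621  0.0446 0.1022] row [0.0071, 0.0142, 0.1886] [-0.0005, 0.0003, -0.0008] open 0.0338 F [ 0.  -0.2 -1.6] g 25.0
```

Emit:
jog_arm --pt "0.007 0.014 0.05 -0.0005 0 -0.0008" --pt "0.007 0.014 0.1 -0.0005 0 -0.0008" --pt "0.007 0.014 0.1 -0.0005 0 -0.0008" --pt "0.007 0.014 0.1 -0.0005 0 -0.0008" --pt "0.007 0.014 0.1 -0.0005 0 -0.0008"

```text
clock: 16.05
tool_pos: [0.6201, 0.0484, 0.0765]
tcp_rot: [0.148, 0.989, -0.0, 0.0]
contact_force: [0.1, -0.6, -2.1]
opening: 0.034
grasp_force: 25.0
```

```bash
python3 seat.py .039
```

```text
t 16.05 pos [0.6201 0.0484 0.0765] row [-0.001, 0.0002, 0.15] [-0.0001, 0.0002, 0.0] open 0.034 F [ 0.1 -0.6 -2.1] g 25.0
```

Emit:
jog_arm --pt "-0.001 0 0.04 0 0 0" --pt "-0.001 0 0.08 0 0 0" --pt "-0.001 0 0.12 0 0 0" --pt "-0.001 0 0.14 0 0 0" --pt "-0.001 0 0.14 0 0 0"

```text
clock: 16.68
tool_pos: [0.6195, 0.0484, 0.0402]
tcp_rot: [0.148, 0.989, -0.0, -0.001]
contact_force: [0.5, -0.7, -1.9]
opening: 0.0343
grasp_force: 25.0
```

```bash
python3 seat.py .038
```

```text
t 16.68 pos [0.6195 0.0484 0.0402] row [-0.0035, 0.001, 0.0089] [-0.0002, -0.0002, 0.0] open 0.0343 F [ 0.5 -0.7 -1.9] g 25.0
```

Last millimetres, watching the force.

Emit:
jog_arm --pt "-0.002 0 0.002 0 0 0" --pt "-0.002 0 0.005 0 0 0" --pt "-0.002 0 0.008 0 0 0" --pt "-0.002 0 0.01 0 0 0" --pt "-0.002 0 0.01 0 0 0"

```text
clock: 17.3
tool_pos: [0.6204, 0.0483, 0.0385]
tcp_rot: [0.148, 0.989, -0.0, 0.0]
contact_force: [-0.3, -0.1, -2.0]
opening: 0.0335
grasp_force: 25.0
```

```bash
python3 seat.py .0375
```

```text
t 17.3 pos [0.6204 0.0483 0.0385] row [0.0002, 0.0005, 0.0041] [-0.0001, 0.0, 0.0] open 0.0335 F [-0.3 -0.1 -2. ] g 25.0
```

Emit:
jog_arm --pt "0 0 0.002 0 0 0" --pt "0 0 0.004 0 0 0" --pt "0 0 0.004 0 0 0" --pt "0 0 0.004 0 0 0"

```text
clock: 17.8
tool_pos: [0.6205, 0.0483, 0.0379]
tcp_rot: [0.148, 0.989, -0.0, 0.0]
contact_force: [-2.0, -0.4, 1.8]
opening: 0.0339
grasp_force: 25.0
```

```bash
python3 seat.py .0375
```

```text
t 17.8 pos [0.6205 0.0483 0.0379] row [0.0006, 0.0005, 0.0015] [-0.0001, 0.0001, 0.0] open 0.0339 F [-2.  -0.4  1.8] g 25.0
```

The wrist force has reversed at the original grip height, so the scanner is seated. Releasing.

Emit:
jog_arm --pt "0 0 0 0 0 0" --pt "0 0 0 0 0 0" --pt "0 0 0 0 0 0" --pt "0 0 0 0 0 0" --pt "0 0 0 0 0 0" --jaw 0.8

```text
clock: 18.42
tool_pos: [0.6204, 0.0482, 0.0375]
tcp_rot: [0.148, 0.989, -0.0, 0.0]
contact_force: [-0.4, 0.8, -0.0]
opening: 0.0746
grasp_force: 0.0
```

Emit:
jog_arm --pt "0 0 0 0 0 0" --pt "0 0 0 0 0 0" --pt "0 0 -0.1 0 0 0" --pt "0 0 -0.25 0 0 0" --pt "0 0 -0.4 0 0 0"

```text
clock: 19.05
tool_pos: [0.6201, 0.0483, 0.1383]
tcp_rot: [0.148, 0.989, -0.0, -0.0]
contact_force: [0.2, 0.2, 0.7]
opening: 0.0762
grasp_force: 0.0
```

Emit:
jog_arm --pt "0 0 -0.2 0 0 0" --pt "0 0 -0.4 0 0 0" --pt "0 0 -0.4 0 0 0" --pt "0 0 -0.4 0 0 0" --pt "0 0 -0.4 0 0 0"

```text
clock: 19.68
tool_pos: [0.6194, 0.0484, 0.2351]
tcp_rot: [0.148, 0.989, -0.0, -0.002]
contact_force: [-0.9, -0.1, -0.1]
opening: 0.0763
grasp_force: 0.0
```

```bash
python3 - <<'E'
from h import *
i=cams.capture("scene"); o=i[200:280,270:370,::-1]; j=cv2.imread("pics/scene0.png")[200:280,270:370]
cv2.imwrite("pics/end.png",np.hstack([cv2.resize(a,(400,320),interpolation=cv2.INTER_CUBIC) for a in(j,o)]))
E
```

```text
(no output)
```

View pics/end.png

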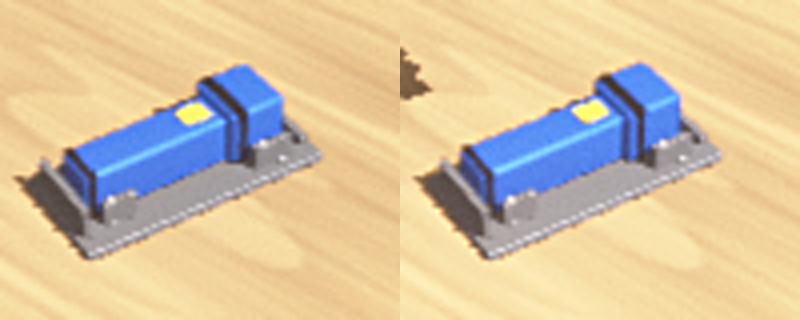

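The scanner sits in the cradle just as it did at the start: the right half of the picture matches the left half, with the head at (645,100) against (245,100). Handing in.

```bash
python3 -c "
from rig import arm
print(arm.finish_job())"
```

```text
the job is handed in; nothing more can be done
None
```

I scanned the rack label and then the dispenser label, each from about 9 cm for over two seconds. The scanner is back in its cradle, flat and facing the way I found it, and I handed the job in at about 20 s; no verdict was returned.

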